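# Show the filter card to the inspection camera

## Robot

A 6-joint arm with a two-finger parallel gripper is mounted at the origin on the work surface. World frame = base frame: x ahead of the robot, y to its left, z up, the work surface at z = 0. Lengths are in m, angles in rad, forces in N, time in s.
With the tool pointing down it reaches from about 0.25 to 0.775 m from the base axis. Payload 4 kg.
Tool frame: the origin (TCP) lies at the centre of the arm's flange, where the gripper is bolted on; the fingertips stand 199 mm ahead of it and the grasp point (between the pads) lies 180 mm ahead of it; z points along the fingers, y is the line along which they close (so a half turn about z gives the same grasp; the last joint's range is limited). The gripper opens to 94 mm and grips with 3 to 60 N. Pads are 16 mm wide; open, the fingers measure 119 mm over their backs; the gripper's body (75 mm by 177 mm) begins 78 mm behind the grasp point.
Start: joints at [-1.395, 0.087, 1.371, -0, 1.684, -0.103], TCP at [0.151, -0.529, 0.405] pointing down, gripper open.
Joint ranges: [-3.1, 3.1], [-0.76, 2.03], [0.27, 2.55], [-1.08, 4.22], [0.17, 2.65], [-2.57, 2.57]. Speed limits (rad/s): [2.79, 2.79, 3.14, 3.14, 3.14, 3.14].

## Interface

Orientations are given as [roll, pitch, yaw] about the fixed x, y, z axes, in that order (R = Rz(yaw) Ry(pitch) Rx(roll)).
In Python, from bench import robot, eyes, models gives the robot as it stands.
- The arm moves only by the tool step_arm, never from a script. Its argument "commands" is a list that holds one entry, the list of rows, each a list of 7 numbers: the shift along the tool's x, y, z in mm, then the turn, a rotation vector about the tool's x, y, z in rad, then the finger opening in mm, from 0 to 94. In form: [[[tx, ty, tz, wx, wy, wz, gripper], ...]]. A call has 1 to 20 rows; each row shifts and turns the commanded pose from where the row before left it, along the tool's axes as they then stand; what a row does not reach is not made up. A row lasts 1/8 s, in which the tool goes at most 62.5 mm and 10.7 degrees, less where a joint would pass 70% of its speed; a pose out of reach is approached as far as the arm can. A call is refused whole if a number of a shift passes 62.5 or a number of a turn 0.188, either way. A call with a gripper value outside its range is refused whole. The fingers move at their own pace and stop on an object; the grip force is fixed at half the most. Time passes only in rows, so rows that do not move let the fingers close. It gives the time, the measured TCP pose, the force, the opening and the grip force at its end, in the units of the state.
- robot.get_obs(): the state, without advancing time (a new reading comes with each control period).
- eyes.snapshot(name): name is "side" or "top" or "wrist"; returns a dict with "color" (384x512x3 uint8, red, green, blue), "camera_matrix" (3x3 intrinsics, pixels), "eye" and "rotation" of the camera in the world; the wrist camera has in their place "tool_from_camera" (4x4, takes a point from camera to tool coordinates, whose origin is the TCP and whose axes are the flange's). Camera axes: x right, y up, looking along -z (the intrinsics and any distortion apply to the point x, -y, -z); pixel columns grow to the right and rows downward; lengths in m; the calibration is good to about 2 mm. A picture is of the moment at which its call begins: read the wrist's pose just before it. There is no depth.
- robot.close_job(): hands the job in; it is judged then, once.
Trained networks look in a picture, given as the dict that the camera call returned (one of the last four; its "shot" number tells which), for a name from the list of things; names that differ only in an ending like _2 or _b are one class to them, and where a whole thing is asked for, a point or a joint stands for the part that bears it (a point fixed in the world has none). Each returns a list of dicts, best first, with "confidence" (0 to 1); they miss things now and then, are a little off and sometimes report something else, mostly with a low value. They report only what shows in the picture. A call takes as long as a camera call. They do not tell look-alikes from the thing itself.
- models.masks_of(picture, query): "mask" (384x512 bool, what is visible of it) and "xy" ([column, row] in pixels, amid what is visible of it).
- models.tip_of(picture, query): "xy" ([column, row] in pixels: a listed point, or the origin of a listed thing).
The state is a dict: "time": time; "joint_positions": joint angles; "qvel": joint speeds; "joint_torque": joint torques, N m; "tool_pos": TCP position; "ee_rot": TCP orientation; "wrist_force": force on the tool from outside, world axes, zero at the start; "wrist_torque": the same for the moment, N m; "width": finger opening in m; "finger_force": force on a finger pad.
Only numpy, scipy, OpenCV 4.12 (cv2) and the standard library are available. Lean on these libraries where they do the work, as an engineer would, in place of code of your own. Each camera call takes 0.05 s, during which the arm holds its last target. There are 200 camera calls.

## Task

Wake the inspection camera on its desk keypad, one key at a time: power (the round key), then lamp (the square key beside it), then live picture (the next one); leave the freeze key at the far end alone. Then pull the filter card, the one with the round coax socket on its puller bar, straight up out of the round chassis and hold it still in the air 12 cm in front of the camera's lens, in the middle of the view, bar uppermost, component side facing the lens and square to it, level in the picture. Finish while holding it there: do not put it down or let go, and leave the other cards, the camera and everything else on the bench where they are.

Things in the scene. Friction and masses are not known exactly. Their poses are not given: they have to be found in the camera images.
- filter_card_center (a point): Centre of the filter card's board: green, 2.6 mm thick, 90 mm wide, 82 mm high, upright in one of the chassis' three slots, foot 41 mm below this point, about 0.1 kg. Axes: x = out of the component side (copper ring coil, black chip, up to 11 mm proud; the other side bare), y = towards the end of its bar that has the round socket, z = up to the bar.
- filter_card_bar (a point): Centre of its aluminium puller bar, where it is gripped: 10 mm thick (card x), 80 mm long (y), 18 mm high (z), 48 mm above filter_card_center; 52 mm of free air to the next bar. Same axes. Only this bar carries one round metal coax socket (10 mm across, 14 mm tall, on top, 31 mm from the middle).
- logic_card_center (a point): Board centre of the neighbouring card with the flat black connector on its bar; same size, build and axes as the filter card. Not to be disturbed.
- relay_card_center (a point): Board centre of the neighbouring card with two thin black posts on its bar; same size, build and axes as the filter card. Not to be disturbed.
- chassis: The opened instrument: fixed round grey pan, 242 mm across, rim 60 mm high, floor 5 mm thick. Three slots 62 mm apart along its x axis, the middle one at its centre; cards stand loosely in 45 mm deep guides, pull straight up, and all have their component side towards the pan's +x. Origin: centre of the underside.
- lens (a point): Middle of the inspection camera's front glass, inside its ring light (62 mm across). The camera looks along -x of this frame (towards the robot and downwards); y is its sideways axis, z its own upward axis. A card shown properly has its x, y, z axes parallel to these. The head tilts on a stiff hinge 97 mm behind the lens, 300 mm above the bench; it is set 0.25 to 0.6 rad down, leave it so.
- camera_stand: The camera's fixed stand: steel foot 150 x 150 x 16 mm with a column 376 mm high, 120 mm behind the foot's front edge; the head reaches out to that front edge and beyond, towards -x. Origin: middle of the front edge, at bench height.
- power_key_top (a point): Middle of the top face of the round key (25 mm across) at one end of the row: power. Desk keypad: a fixed black box 75 x 185 x 30 mm with four keys 40 mm apart in one row; key tops 38 mm above the bench, pressed straight down. From the robot the round key is the left-hand one.
- power_key (a joint): Travel of that key, m: 0 = up, 0.005 = fully down (about 4 N); counts as pressed beyond 0.0035; springs back up.
- lamp_key_top (a point): Middle of the top face of the square key (20 mm) next to the round one: lamp. Desk keypad: a fixed black box 75 x 185 x 30 mm with four keys 40 mm apart in one row; key tops 38 mm above the bench, pressed straight down. From the robot the round key is the left-hand one.
- lamp_key (a joint): Travel of that key, m: 0 = up, 0.005 = fully down (about 4 N); counts as pressed beyond 0.0035; springs back up.
- live_key_top (a point): Middle of the top face of the second square key from the round one: live picture. Desk keypad: a fixed black box 75 x 185 x 30 mm with four keys 40 mm apart in one row; key tops 38 mm above the bench, pressed straight down. From the robot the round key is the left-hand one.
- live_key (a joint): Travel of that key, m: 0 = up, 0.005 = fully down (about 4 N); counts as pressed beyond 0.0035; springs back up.
- freeze_key_top (a point): Middle of the top face of the square key at the far end of the row: freeze, not to be pressed. Desk keypad: a fixed black box 75 x 185 x 30 mm with four keys 40 mm apart in one row; key tops 38 mm above the bench, pressed straight down. From the robot the round key is the left-hand one.
- freeze_key (a joint): Travel of that key, m: 0 = up, 0.005 = fully down (about 4 N); counts as pressed beyond 0.0035; springs back up.
- screwdriver: Screwdriver with black handle, 200 mm long, lying. Bystander. Origin: centre of the underside.
- tape_reel: Flat black reel, 110 mm across, 18 mm high. Bystander. Origin: centre of the underside.
- battery_cell: Upright black cell, 34 mm across, 61 mm high. Bystander. Origin: centre of the underside.
- screw_jar: Small closed jar, 56 mm across, 65 mm high. Bystander. Origin: centre of the underside.
- parts_tray: Grey divided tray 120 x 180 x 35 mm. Bystander. Origin: centre of the underside.
- calipers: Steel calipers, 210 mm long, lying flat. Bystander. Origin: centre of the underside.
Things that resemble listed ones, but are neither listed nor needed, are in the scene too. Leave any turquoise look-alike of the part that bears power_key_top alone.

How it is judged:
By the outcome, as a careful person would: the job done as asked, in the order asked, and still so for the second after the job is handed in, while the arm keeps its last pose, push and grip.
It also fails if it takes over 54 s, if anything falls off the work surface, if the arm or the gripper's body presses on something with over 40 N, if the wrist force passes 120 N, or if a joint passes its speed limit or range.

## Working session

There is one attempt and no reset: what is moved stays moved. The work goes in short steps, Python scripts to look and compute and a tool call to move; the robot and the scene stay as the last step left them, time stands still between calls to the robot, and variables do not carry over. Pictures are saved under pics/ and viewed, at most 10 in all, crops included, and the job is handed in when it is done.

Besides the shell and the picture viewer there is one more tool, called after ">>>" as name(argument=value, ...) on one line, values as JSON. step_arm: Moves the arm, as the interface text tells. Its arguments: {"type":"object","properties":{"commands":{"type":"array"}},"required":["commands"]}

```bash
mkdir -p pics; ls; cat > h.py <<'E'
import numpy as np, cv2
from scipy.spatial.transform import Rotation as Rn
from bench import robot, eyes, models
def pose():
    o=robot.get_obs(); r=np.array(o["ee_rot"])
    R=r if r.shape==(3,3) else Rn.from_euler('xyz',r).as_matrix()
    return np.array(o["tool_pos"]),R
def snap(n):
    p,R=pose(); s=eyes.snapshot(n)
    if n=="wrist":
        T=np.eye(4);T[:3,:3]=R;T[:3,3]=p
        W=T@np.array(s["tool_from_camera"]); s["E"],s["R"]=W[:3,3],W[:3,:3]
    else: s["E"],s["R"]=np.array(s["eye"]),np.array(s["rotation"])
    return s
def ray(s,xy):
    K=np.array(s["camera_matrix"]); d=np.linalg.inv(K)@[xy[0],xy[1],1]
    d=s["R"]@[d[0],-d[1],-d[2]]; return s["E"],d/np.linalg.norm(d)
def onz(s,xy,z):
    e,d=ray(s,xy); return e+d*(z-e[2])/d[2]
def proj(s,P):
    c=s["R"].T@(np.array(P)-s["E"]); K=np.array(s["camera_matrix"]); u=K@[c[0],-c[1],-c[2]]; return u[:2]/u[2]
def tri(obs):
    A=0;b=0
    for s,xy in obs:
        e,d=ray(s,xy);M=np.eye(3)-np.outer(d,d);A=A+M;b=b+M@e
    P=np.linalg.solve(A,b); return P,[np.round(proj(s,P)-xy,1) for s,xy in obs]
def save(s,n,crop=None,k=1):
    c=s["color"][...,::-1]
    if crop: c=c[crop[1]:crop[3],crop[0]:crop[2]]
    cv2.imwrite("pics/"+n,cv2.resize(c,None,fx=k,fy=k,interpolation=cv2.INTER_CUBIC))
E
cat > a.py <<'E'
from h import *
np.set_printoptions(precision=3,suppress=True)
S={n:snap(n) for n in("top","side")}
print([k for k in S["top"]], robot.get_obs())
im=np.hstack([S["top"]["color"],S["side"]["color"]])[...,::-1]
for n,s in S.items():
    print(n,s["E"],s["R"].tolist(),np.array(s["camera_matrix"]).tolist())
    save(s,n+"1.png",k=1.5)
    for q,z in [("power_key_top",.038),("lamp_key_top",.038),("live_key_top",.038),("freeze_key_top",.038),("filter_card_bar",.112),("filter_card_center",.06),("logic_card_center",.06),("relay_card_center",.06),("chassis",0),("lens",.26),("camera_stand",0)]:
        for d in models.tip_of(s,q)[:3]: print(n,q,round(d["confidence"],2),np.round(d["xy"]),onz(s,d["xy"],z))
E
python3 a.py
```

```text
pics
['color', 'camera_matrix', 'eye', 'rotation', 'shot', 'E', 'R'] {'time': 0.1, 'joint_positions': array([-1.395,  0.088,  1.372, -0.   ,  1.684, -0.103]), 'qvel': array([-0.   ,  0.   , -0.003, -0.001,  0.001, -0.   ]), 'joint_torque': array([  0.003, -34.125, -30.33 ,   0.072,   0.03 ,  -0.   ]), 'tool_pos': array([ 0.151, -0.529,  0.404]), 'ee_rot': array([-3.14 , -0.   ,  0.279]), 'wrist_force': array([0.328, 0.391, 0.951]), 'wrist_torque': array([-0.007,  0.007,  0.011]), 'finger_force': 0.0, 'width': 0.09401780516166756}
top [0.19  0.036 1.794] [0.21344315700706873, 0.004125427497712497, -1.4890415036093565] [[414.63496439344675, 0.0, 255.29087405818768], [0.0, 414.63496439344675, 191.03642032516458], [0.0, 0.0, 1.0]]Traceback (most recent call last):
  File "a.py", line 10, in <module>
    for d in models.tip_of(s,q)[:3]: print(n,q,round(d["confidence"],2),np.round(d["xy"]),onz(s,d["xy"],z))
                                                                                          ~~~^^^^^^^^^^^^^
  File "h.py", line 19, in onz
    e,d=ray(s,xy); return e+d*(z-e[2])/d[2]
                                       ~^^^
IndexError: invalid index to scalar variable.
```

```bash
sed -i 's/else: s\["E"\],s\["R"\]=.*/else: s["E"],s["R"]=np.array(s["eye"]),Rn.from_euler("xyz",s["rotation"]).as_matrix()/' h.py; sed -i 's/^print(\[k.*$//; s/^    print(n,s\[.*$//' a.py; python3 a.py
```

```text
top power_key_top 0.58 [196. 209.] [0.469 0.322 0.038]
top power_key_top 0.54 [191. 246.] [0.311 0.327 0.038]
top power_key_top 0.45 [ 97. 227.] [0.36  0.735 0.038]
top lamp_key_top 0.47 [206. 210.] [0.47  0.281 0.038]
top lamp_key_top 0.44 [197. 251.] [0.291 0.296 0.038]
top lamp_key_top 0.42 [104. 228.] [0.357 0.702 0.038]
top live_key_top 0.54 [210. 256.] [0.276 0.242 0.038]
top live_key_top 0.44 [215. 208.] [0.481 0.242 0.038]
top live_key_top 0.34 [114. 225.] [0.374 0.665 0.038]
top freeze_key_top 0.49 [223. 210.] [0.475 0.207 0.038]
top freeze_key_top 0.43 [218. 255.] [0.282 0.207 0.038]
top freeze_key_top 0.42 [124. 229.] [0.358 0.618 0.038]
top filter_card_bar 0.48 [354. 217.] [ 0.479 -0.34   0.112]
top filter_card_center 0.62 [350. 217.] [ 0.485 -0.334  0.06 ]
top filter_card_center 0.49 [224. 209.] [0.475 0.198 0.06 ]
top logic_card_center 0.52 [335. 196.] [ 0.57  -0.268  0.06 ]
top logic_card_center 0.17 [162. 204.] [0.476 0.466 0.06 ]
top relay_card_center 0.48 [340. 206.] [ 0.526 -0.29   0.06 ]
top chassis 0.86 [341. 207.] [ 0.534 -0.306  0.   ]
top lens 0.54 [255. 132.] [0.755 0.089 0.26 ]
top camera_stand 0.65 [257. 151.] [0.764 0.084 0.   ]
side filter_card_center 0.73 [319. 296.] [ 0.469 -0.351  0.06 ]
side logic_card_center 0.66 [320. 265.] [ 0.568 -0.245  0.06 ]
side relay_card_center 0.72 [324. 284.] [ 0.517 -0.325  0.06 ]
side relay_card_center 0.45 [204. 193.] [0.45  0.405 0.06 ]
side chassis 0.71 [323. 292.] [ 0.529 -0.31   0.   ]
side lens 0.59 [299. 163.] [0.745 0.099 0.26 ]
side camera_stand 0.75 [306. 213.] [0.777 0.074 0.   ]
side camera_stand 0.66 [323. 268.] [ 0.608 -0.222  0.   ]
side camera_stand 0.55 [322. 297.] [ 0.512 -0.324  0.   ]
```

View pics/top1.png

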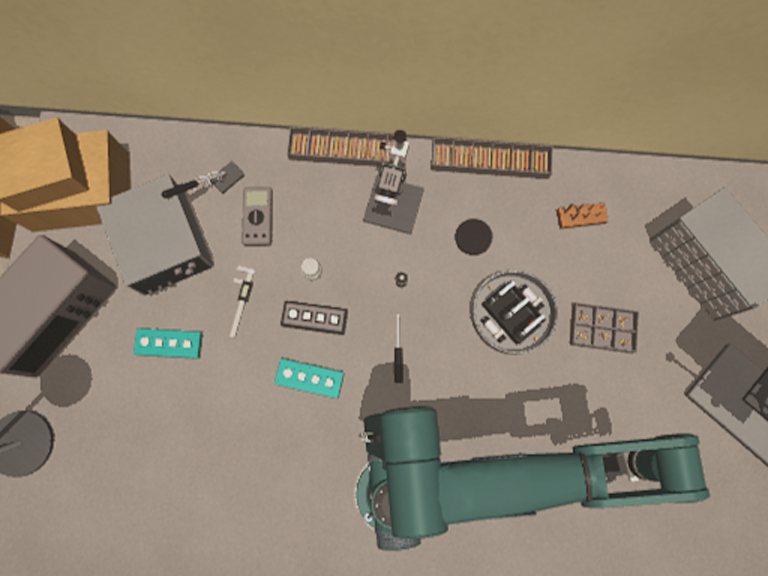

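```bash
sleep 1; ls pics
```

```text
side1.png
top1.png
```

```bash
cat >> h.py <<'E'
np.set_printoptions(precision=3,suppress=True)
def go(p2,R2):
    "total shift in current tool axes (mm) and rotvec from current to target"
    p,R=pose(); print("shift mm",np.round(1000*R.T@(np.array(p2)-p),1),"rot",Rn.from_matrix(R.T@R2).as_rotvec().round(3))
def down(yaw): return Rn.from_euler('xyz',[np.pi,0,yaw]).as_matrix()
E
python3 - <<'E'
from h import *
s=snap("wrist"); print(np.array(s["tool_from_camera"]),np.array(s["camera_matrix"]))
go([.40,-.31,.40],down(.279)); go([.44,.28,.40],down(.279))
E
```

```text
[[-0.001  0.972  0.235  0.067]
 [ 1.     0.001 -0.001 -0.001]
 [-0.001  0.235 -0.972  0.02 ]
 [ 0.     0.     0.     1.   ]] [[304.779   0.    252.638]
 [  0.    304.779 195.162]
 [  0.      0.      1.   ]]
shift mm [ 299.2 -141.9    4.7] rot [ 0.  0. -0.]
shift mm [ 500.1 -698.1    4.6] rot [ 0.  0. -0.]
```

View pics/side1.png

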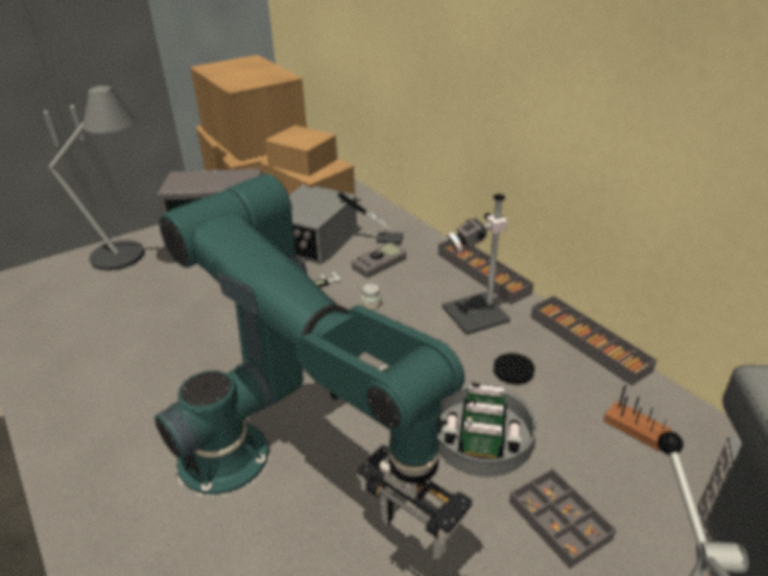

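>>> step_arm(commands=[[[50, -14, 0, 0, 0, 0, 94], [50, -14, 0, 0, 0, 0, 94], [50, -14, 0, 0, 0, 0, 94], [50, -14, 0, 0, 0, 0, 94], [50, -14, 0, 0, 0, 0, 94], [50, -14, 0, 0, 0, 0, 94], [50, -14, 0, 0, 0, 0, 94], [40, -14, 0, 0, 0, 0, 94], [0, 0, 0, 0, 0, 0, 94]]])

```text
time: 2.52
tool_pos: [0.4974, -0.3119, 0.4042]
ee_rot: [-3.141, -0.0, 0.283]
wrist_force: [-1.1, 0.1, -0.9]
width: 0.0941
finger_force: 0.0
```

```bash
python3 - <<'E'
from h import *
s=snap("wrist"); print(pose()[0]); save(s,"chas.png",k=1.5)
for q,z in [("filter_card_bar",.103),("filter_card_center",.055),("logic_card_center",.055),("relay_card_center",.055),("chassis",0)]:
    for d in models.tip_of(s,q)[:3]: print(q,round(d["confidence"],2),np.round(d["xy"]),onz(s,d["xy"],z))
E
```

```text
[ 0.496 -0.313  0.404]
filter_card_bar 0.79 [279. 218.] [ 0.482 -0.342  0.103]
filter_card_center 0.68 [277. 208.] [ 0.479 -0.344  0.055]
filter_card_center 0.28 [253. 153.] [ 0.53  -0.301  0.055]
logic_card_center 0.56 [227. 105.] [ 0.57  -0.263  0.055]
relay_card_center 0.95 [252. 152.] [ 0.531 -0.3    0.055]
chassis 0.72 [254. 150.] [ 0.528 -0.303  0.   ]
```

View pics/chas.png

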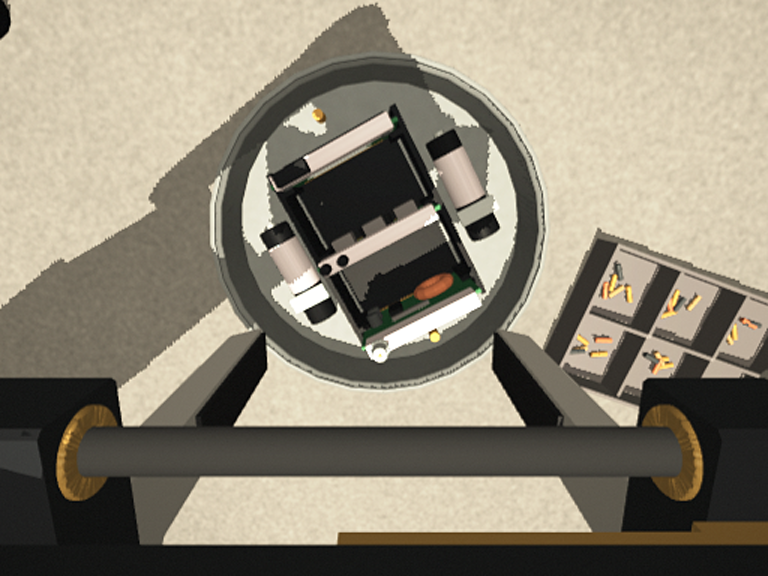

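The top picture shows one black keypad (key row at px 196..223, row 209) and two turquoise look-alikes, (204,251) and (112,229). I choose the black one. In the wrist picture, the filter card is the one nearest the robot: socket at (253,235) with its coil facing the middle slot. The relay card (posts) is in the middle and the logic card (flat connector) is far, at (194,115).

>>> step_arm(commands=[[[10, -57, 0, 0, 0, 0, 0], [10, -57, 0, 0, 0, 0, 0], [10, -57, 0, 0, 0, 0, 0], [10, -57, 0, 0, 0, 0, 0], [10, -57, 0, 0, 0, 0, 0], [10, -57, 0, 0, 0, 0, 0], [10, -57, 0, 0, 0, 0, 0], [10, -57, 0, 0, 0, 0, 0], [10, -57, 0, 0, 0, 0, 0], [6, -57, 0, 0, 0, 0, 0], [0, 0, 0, 0, 0, 0, 0]]])

```text
time: 4.2
tool_pos: [0.43, 0.2628, 0.4046]
ee_rot: [-3.141, 0.0, 0.284]
wrist_force: [-0.3, -0.8, 0.7]
width: 0.0004
finger_force: 0.0
```

```bash
python3 - <<'E'
from h import *
s=snap("wrist"); p,R=pose(); print(p); save(s,"keys.png",k=1.5)
for q in ["power","lamp","live","freeze"]:
    for d in models.tip_of(s,q+"_key_top")[:2]:
        P=onz(s,d["xy"],.038); print(q,round(d["confidence"],2),np.round(d["xy"]),P, (1000*R.T@(P-p)).round())
E
```

```text
[0.431 0.261 0.405]
power 0.71 [208. 131.] [0.471 0.327 0.038] [ 57. -53. 367.]
lamp 0.88 [242. 145.] [0.467 0.287 0.038] [ 42. -15. 367.]
lamp 0.26 [279.  20.] [0.599 0.285 0.038] [168.  24. 367.]
live 0.72 [274. 153.] [0.467 0.25  0.038] [ 32.  21. 367.]
freeze 0.55 [308. 168.] [0.462 0.207 0.038] [ 16.  61. 367.]
```

View pics/keys.png

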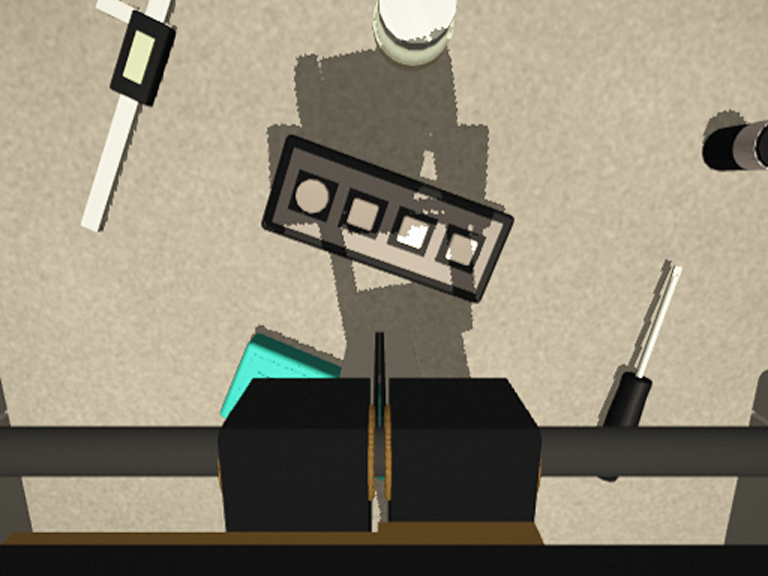

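The keypad shows power (208,130), lamp (242,142), live (274,155) and freeze (306,166), in a row with about 40 mm pitch as expected. I'll press power first.

>>> step_arm(commands=[[[28, -26, 20, 0, 0, 0, 0], [29, -27, 30, 0, 0, 0, 0], [0, 0, 50, 0, 0, 0, 0], [0, 0, 45, 0, 0, 0, 0], [0, 0, 15, 0, 0, 0, 0], [0, 0, 6, 0, 0, 0, 0], [0, 0, 6, 0, 0, 0, 0], [0, 0, 0, 0, 0, 0, 0]]])

```text
time: 5.45
tool_pos: [0.4719, 0.3272, 0.2347]
ee_rot: [3.141, -0.004, 0.279]
wrist_force: [0.2, -1.7, 2.1]
width: 0.0003
finger_force: 1.3
```

>>> step_arm(commands=[[[0, 0, 2.5, 0, 0, 0, 0], [0, 0, 0, 0, 0, 0, 0]]])

```text
time: 5.7
tool_pos: [0.4719, 0.3274, 0.2324]
ee_rot: [3.141, -0.004, 0.279]
wrist_force: [0.8, -2.2, 6.6]
width: 0.0003
finger_force: 3.2
```

```bash
python3 - <<'E'
from h import *
o=robot.get_obs();print(o["tool_pos"],o["wrist_force"],o["time"])
E
```

```text
[0.472 0.327 0.232] [ 0.843 -2.18   6.569] 5.7
```

>>> step_arm(commands=[[[0, 0, 1.5, 0, 0, 0, 0], [0, 0, 0, 0, 0, 0, 0]]])

```text
time: 5.95
tool_pos: [0.4719, 0.3274, 0.2323]
ee_rot: [3.141, -0.005, 0.279]
wrist_force: [-2.0, -3.7, 11.7]
width: 0.0007
finger_force: 5.8
```

>>> step_arm(commands=[[[0, 0, -15, 0, 0, 0, 0], [0, 0, -15, 0, 0, 0, 0], [-7, 19, 0, 0, 0, 0, 0], [-7, 19, 0, 0, 0, 0, 0], [0, 0, 15, 0, 0, 0, 0], [0, 0, 8, 0, 0, 0, 0], [0, 0, 6.5, 0, 0, 0, 0], [0, 0, 0, 0, 0, 0, 0]]])

```text
time: 6.95
tool_pos: [0.4677, 0.2864, 0.2321]
ee_rot: [3.139, 0.003, 0.279]
wrist_force: [-8.3, -7.6, 19.7]
width: 0.0003
finger_force: 9.8
```

>>> step_arm(commands=[[[0, 0, -15, 0, 0, 0, 0], [0, 0, -15, 0, 0, 0, 0], [-7, 19, 0, 0, 0, 0, 0], [-6, 19, 0, 0, 0, 0, 0], [0, 0, 15, 0, 0, 0, 0], [0, 0, 8, 0, 0, 0, 0], [0, 0, 7, 0, 0, 0, 0], [0, 0, 0, 0, 0, 0, 0]]])

```text
time: 7.95
tool_pos: [0.4657, 0.2464, 0.2321]
ee_rot: [3.139, 0.003, 0.279]
wrist_force: [-8.6, -6.7, 20.0]
width: 0.0004
finger_force: 10.0
```

>>> step_arm(commands=[[[0, 0, -40, 0, 0, 0, 0], [-20, 27, -50, 0, 0, 0, 0], [-20, 27, -50, 0, 0, 0, 0], [-20, 27, -50, 0, 0, 0, 20], [-20, 27, -30, 0, 0, 0, 40], [0, 0, 0, 0, 0, -0.165, 94], [0, 0, 0, 0, 0, -0.165, 94], [0, 0, 0, 0, 0, -0.165, 94], [0, 0, 0, 0, 0, -0.165, 94], [0, 0, 0, 0, 0, -0.165, 94], [0, 0, 0, 0, 0, -0.165, 94], [0, 0, 0, -0.175, 0, 0, 94], [0, 0, 0, -0.175, 0, 0, 94], [0, 0, 0, -0.175, 0, 0, 94], [0, 0, 0, -0.175, 0, 0, 94], [0, 0, 0, 0, 0, 0, 94]]])

```text
time: 9.95
tool_pos: [0.4181, 0.1217, 0.4477]
ee_rot: [2.445, 0.001, 1.271]
wrist_force: [0.6, 0.1, -0.7]
width: 0.0935
finger_force: 0.0
```

```bash
cat > lens.py <<'E'
from h import *
import sys,pickle
s=snap("wrist"); p,R=pose(); print(p,R.tolist()); save(s,sys.argv[1],k=1.5)
for q in ["lens","camera_stand"]:
    for d in models.tip_of(s,q)[:2]: print(q,round(d["confidence"],2),np.round(d["xy"],1),onz(s,d["xy"],0 if q!="lens" else .26))
pickle.dump({k:np.array(s[k]) for k in("E","R","camera_matrix","color")},open(sys.argv[1][:-4]+".pkl","wb"))
E
python3 lens.py lens1.png
```

```text
[0.418 0.121 0.448] [[0.296110908639785, 0.7331710166199328, 0.612191628636831], [0.9551533459056307, -0.2268605884787766, -0.1903059620725059], [-0.0006446625472014134, 0.6410885537767445, -0.7674666446345684]]
lens 0.87 [382.1 125.9] [0.763 0.081 0.26 ]
camera_stand 0.61 [234.2 125. ] [0.754 0.082 0.   ]
```

View pics/lens1.png

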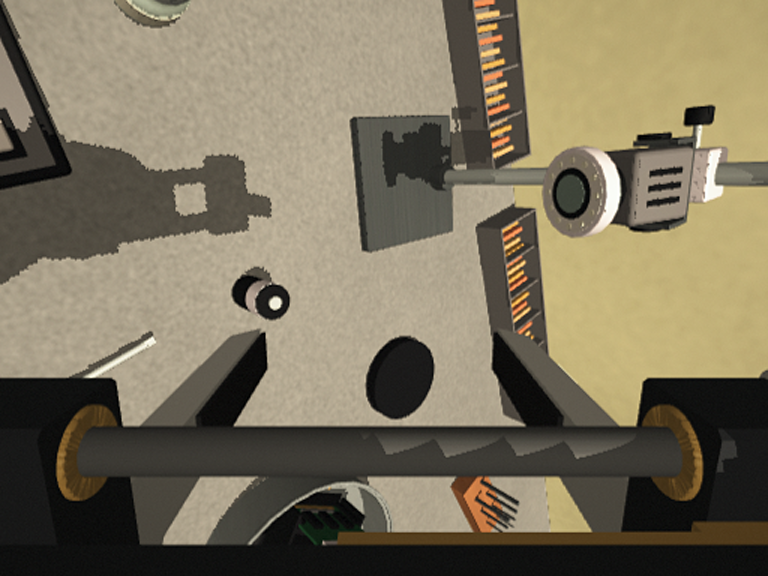

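>>> step_arm(commands=[[[20, 40, 0, 0, 0, 0, 94], [20, 40, 0, 0, 0, 0, 94], [0, 0, 0, 0, 0, 0, 94]]])

```text
time: 10.48
tool_pos: [0.4914, 0.1412, 0.5021]
ee_rot: [2.441, -0.001, 1.268]
wrist_force: [0.1, 0.3, -0.5]
width: 0.0941
finger_force: 0.0
```

```bash
python3 lens.py lens2.png; python3 - <<'E'
from h import *
import pickle
S=[pickle.load(open(f"lens{i}.pkl","rb")) for i in(1,2)]
C=np.array([[352,118],[362,250],[452,237],[452,115]])/1.5
Q=np.array([onz(S[0],c,.016) for c in C])[:,:2]; print(Q, [np.linalg.norm(Q[i]-Q[i-1]) for i in range(4)])
v=Q[0]-Q[1]; print("front-edge normal yaw",np.arctan2(v[1],v[0])-np.pi/2)
v=Q[3]-Q[2]; print("back-edge",np.arctan2(v[1],v[0])-np.pi/2, "mid front",(Q[0]+Q[1])/2)
# ring: dark glass + white ring: crop the two views side by side
for s,c in zip(S,[(382,126),(300,150)]): pass
E
```

```text
[0.49  0.141 0.501] [[0.2982812044881026, 0.7311975791163831, 0.6134968812825922], [0.9544780219545926, -0.22839046969294716, -0.19185801770862362], [-0.0001692772113242036, 0.6427969303347483, -0.7660366033666081]]
lens 0.98 [293.6 163.5] [0.748 0.085 0.26 ]
camera_stand 0.64 [185.  147.8] [0.754 0.084 0.   ]
[[ 0.766  0.154]
 [ 0.735  0.014]
 [ 0.885 -0.029]
 [ 0.923  0.123]] [np.float64(0.15994016114740242), np.float64(0.14342059679952088), np.float64(0.1560754120904796), np.float64(0.15652474854122636)]
front-edge normal yaw -0.2161446043499966
back-edge -0.24261145163080622 mid front [0.75  0.084]
```

View pics/lens2.png

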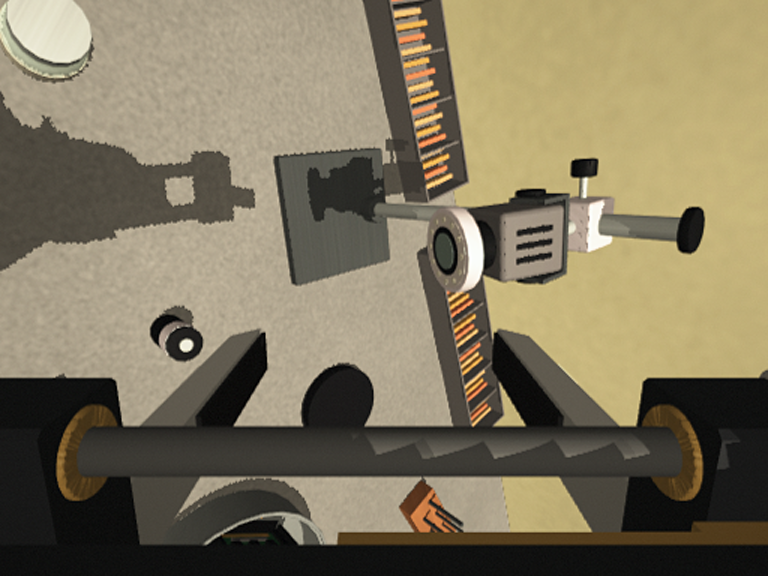

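```bash
cat > fit.py <<'E'
from h import *
import pickle
from scipy.optimize import least_squares
S=[pickle.load(open(f"lens{i}.pkl","rb")) for i in(1,2)]
C=[np.array([[352,118],[362,250],[452,237],[452,115]])/1.5,np.array([[275,156],[295,284],[389,261],[383,148]])/1.5]
def f(v):
    x,y,a=v;c,s_=np.cos(a),np.sin(a);r=[]
    for s,cs in zip(S,C):
        for (u,w),q in zip([(0,.075),(0,-.075),(.15,-.075),(.15,.075)],cs):
            r+=list(proj(s,[x+c*u-s_*w,y+s_*u+c*w,.016])-q)
    return r
o=least_squares(f,[.75,.084,-.22],loss="soft_l1"); print("foot",o.x,np.round(f(o.x),1))
L,e=tri([(S[0],[382.1,125.9]),(S[1],[293.6,163.5])]); print("lens net",L,e)
G=[[570,194],[444,246]]
L2,e=tri([(S[i],np.array(G[i])/1.5) for i in(0,1)]); print("lens eye",L2,e)
x,y,a=o.x
for l in(L,L2):
    print("tilt",np.arcsin((.3-l[2])/.097))
    col=np.array([x,y])+.12*np.array([np.cos(a),np.sin(a)]); d=col-l[:2]; print("col",col,"yaw lens->col",np.arctan2(d[1],d[0]),"lens in stand frame",Rn.from_euler('z',-a).apply([*(l[:2]-o.x[:2]),0]))
print("column top eye", onz(S[1],np.array([690,230])/1.5,.376))
# white-ring/dark-glass: enlarged crops
k=[s["color"][int(c[1]-35):int(c[1]+35),int(c[0]-40):int(c[0]+40),::-1] for s,c in zip(S,[(385,128),(300,165)])]
cv2.imwrite("pics/ring.png",cv2.resize(np.hstack(k),None,fx=5,fy=5,interpolation=cv2.INTER_CUBIC))
E
python3 fit.py
```

```text
foot [ 0.755  0.082 -0.211] [ 2.2 -1.4  2.6  1.9 -0.2 -3.  -1.8  0.1  1.1 -0.5 -0.8  1.8 -0.4  0.3
 -1.5  0.2]
lens net [0.733 0.092 0.276] [array([-0.5, -1.2]), array([0.5, 1.2])]
lens eye [0.746 0.084 0.266] [array([-0.6, -1.6]), array([0.6, 1.5])]
tilt 0.25028005464008174
col [0.872 0.057] yaw lens->col -0.246036176189453 lens in stand frame [-0.024  0.005  0.   ]
tilt 0.35942941220723995
col [0.872 0.057] yaw lens->col -0.21350346225633862 lens in stand frame [-0.009  0.     0.   ]
column top eye [0.887 0.053 0.376]
```

View pics/ring.png

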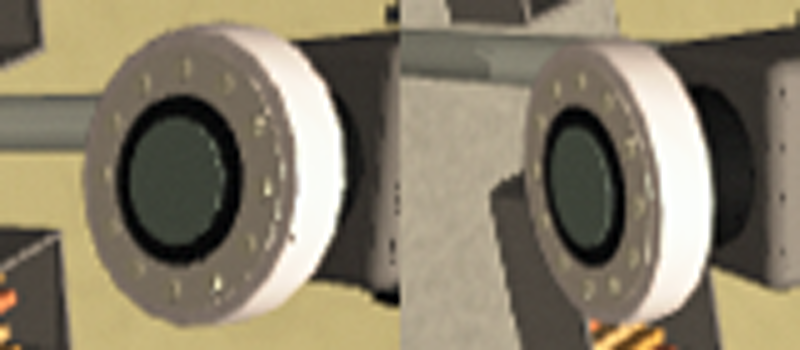

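Close crop: ring light and glass are clear, glass centre at (381,129) in view 1 and (296,166) in view 2. I'll fit the lens pose to the ellipses, the hinge height and the foot.

```bash
cat > fit2.py <<'E'
from fit import *
O=[(345,93),(260,130)]
def px(b,o): # l,r,t,b in crop
    l,r,t,q=[(k+.5)/5-.5 for k in b]; return np.array([l+o[0],r+o[0],t+o[1],q+o[1]])
B=[px((117,243,95,267),O[0]),px((142,224,105,268),O[1])]
A=[px((83,298,22,325),O[0]),px((125,262,45,322),O[1])]
th=np.linspace(0,2*np.pi,181)
def Lr(a,t): return Rn.from_euler('z',a).as_matrix()@Rn.from_euler('y',-t).as_matrix()
def box(s,P,M,r):
    q=np.array([proj(s,P+r*(np.cos(k)*M[:,1]+np.sin(k)*M[:,2])) for k in th]); return np.array([q[:,0].min(),q[:,0].max(),q[:,1].min(),q[:,1].max()])
def g(v):
    P,a,t,r,d=v[:3],v[3],v[4],v[5],v[6]; M=Lr(a,t);res=[]
    for s,b,ab in zip(S,B,A):
        res+=list(box(s,P,M,r)-b)+list((box(s,P+d*M[:,0],M,.031)-ab)*[.8,.3,.8,.8])
    return res+[(a+.215)/.02,(P[2]-(.3-.097*np.sin(t)))/.001, (Rn.from_euler('z',-a).apply([*(P[:2]-x0[:2]),0])[1])/.003]
x0=o.x
r=least_squares(g,[.745,.084,.266,-.215,.36,.017,0]); print(r.x,np.round(g(r.x),1))
r2=least_squares(lambda v:np.array(g(v))*([1]*16+[.05,.05,.05]),r.x); print("free",r2.x)
E
python3 fit2.py|tail -6
```

```text
tilt 0.35942941220723995
col [0.872 0.057] yaw lens->col -0.21350346225633862 lens in stand frame [-0.009  0.     0.   ]
column top eye [0.887 0.053 0.376]
[ 0.743  0.084  0.268 -0.211  0.334  0.018  0.002] [-0.1 -0.4 -0.3 -0.1 -0.1  0.4  0.3  0.6  0.4  0.1 -0.2 -0.  -0.   0.4
 -0.9  0.9  0.2 -0.  -0.1]
free [ 0.742  0.085  0.269 -0.072  0.353  0.018  0.002]
```

>>> step_arm(commands=[[[0, 0, 0, 0.175, 0, 0, 94], [0, 0, 0, 0.175, 0, 0, 94], [0, 0, 0, 0.175, 0, 0, 94], [0, 0, 0, 0.175, 0, 0, 94], [-50, 14, 12, 0, 0, 0, 94], [-50, 14, 12, 0, 0, 0, 94], [-50, 14, 12, 0, 0, 0, 94], [-50, 14, 12, 0, 0, 0, 94], [-50, 14, 12, 0, 0, 0, 94], [-50, 14, 12, 0, 0, 0, 94], [-50, 14, 12, 0, 0, 0, 94], [-50, 14, 12, 0, 0, 0, 94], [-50, 14, 0, 0, 0, 0, 94], [0, 0, 0, 0, 0, -0.163, 94], [0, 0, 0, 0, 0, -0.163, 94], [0, 0, 0, 0, 0, -0.163, 94], [0, 0, 0, 0, 0, -0.163, 94], [0, 0, 0, 0, 0, -0.163, 94], [0, 0, 0, 0, 0, -0.163, 94], [0, 0, 0, 0, 0, 0, 94]]])

```text
time: 13.12
tool_pos: [0.475, -0.3256, 0.4043]
ee_rot: [-3.141, -0.001, 2.245]
wrist_force: [-0.4, 0.2, -0.5]
width: 0.0938
finger_force: 0.0
```

```bash
python3 - <<'E'
from h import *
s=snap("wrist"); p,R=pose(); o=robot.get_obs(); print(p,o["ee_rot"],o["joint_positions"]); save(s,"bar.png",k=1.5)
for q,z in [("filter_card_bar",.103),("filter_card_center",.055),("logic_card_center",.055),("relay_card_center",.055),("chassis",0)]:
    for d in models.tip_of(s,q)[:2]: P=onz(s,d["xy"],z);print(q,round(d["confidence"],2),np.round(d["xy"]),P,(1000*R.T@(P-p)).round())
E
```

```text
[ 0.475 -0.326  0.404] [-3.141 -0.001  2.244] [-0.699  0.146  1.307  0.     1.69  -1.373]
filter_card_bar 0.9 [251. 214.] [ 0.485 -0.341  0.103] [-18.  -2. 301.]
filter_card_center 0.63 [244. 204.] [ 0.48  -0.348  0.055] [-20. -10. 349.]
logic_card_center 0.89 [356. 188.] [ 0.565 -0.257  0.055] [ -3. 113. 349.]
relay_card_center 0.96 [301. 192.] [ 0.521 -0.298  0.055] [ -7.  53. 349.]
relay_card_center 0.4 [244. 205.] [ 0.48  -0.349  0.055] [-22. -11. 349.]
chassis 0.98 [296. 191.] [ 0.53  -0.305  0.   ] [-19.  56. 404.]
```

View pics/bar.png

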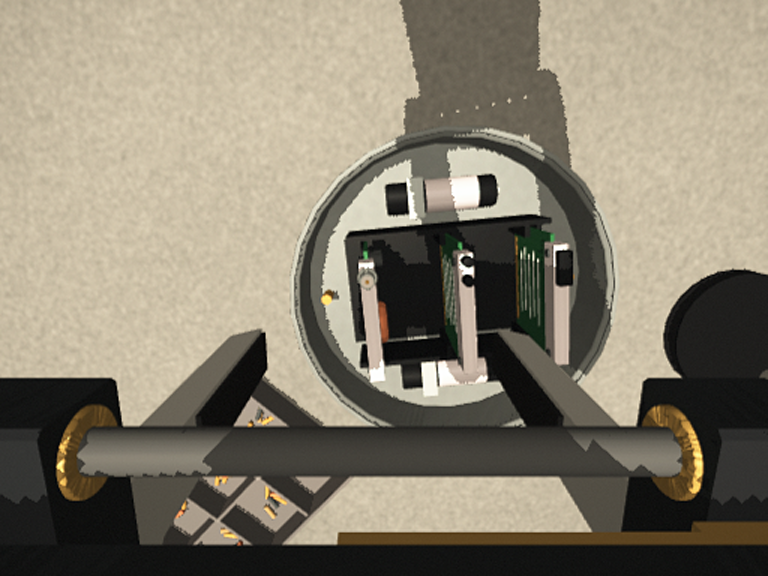

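```bash
python3 - <<'E'
from h import *
s=snap("wrist"); p,R=pose(); sd=snap("side")
for z in(.103,.112):
  for n,a,b in[("filter",(365,262),(376,376)),("relay",(462,252),(470,380)),("logic",(562,245),(560,362))]:
    A,B=[onz(s,np.array(k)/1.5,z) for k in(a,b)]; d=A-B; print(z,n,"len",np.linalg.norm(d),"yaw",np.arctan2(d[1],d[0]),"mid",(A+B)/2)
for q in["filter_card_bar","filter_card_center"]:
    a=models.tip_of(s,q)[0]["xy"]; d=models.tip_of(sd,q)
    if d: print(q,d[0]["confidence"],tri([(s,a),(sd,d[0]["xy"])]))
E
```

```text
0.103 filter len 0.07671937895378504 yaw 2.3324262876855126 mid [ 0.482 -0.344  0.103]
0.103 relay len 0.08600866801282776 yaw 2.3489745397421267 mid [ 0.529 -0.304  0.103]
0.103 logic len 0.07735330301101111 yaw 2.3216211147821437 mid [ 0.571 -0.26   0.103]
0.112 filter len 0.07426403677101431 yaw 2.3324262876855117 mid [ 0.481 -0.341  0.112]
0.112 relay len 0.08325602958514923 yaw 2.3489745397421267 mid [ 0.526 -0.303  0.112]
0.112 logic len 0.07487767259729268 yaw 2.3216211147821437 mid [ 0.566 -0.26   0.112]
filter_card_bar 0.69 (array([ 0.478, -0.342,  0.109]), [array([-1.7, -4.2]), array([ 1.3, -0.4])])
filter_card_center 0.59 (array([ 0.483, -0.35 ,  0.05 ]), [array([0.4, 1. ]), array([-0.3,  0.1])])
```

```bash
python3 - <<'E'
from h import *
go([.482,-.344,.33],down(2.333))
E
```

```text
shift mm [-17.8  -6.2  74.7] rot [-0.     0.    -0.086]
```

>>> step_arm(commands=[[[-9, -3, 25, 0, 0, 0, 36], [-9, -3, 25, 0, 0, 0, 36], [0, 0, 25, 0, 0, -0.086, 36], [0, 0, 0, 0, 0, 0, 36], [0, 0, 0, 0, 0, 0, 36]]])

```text
time: 14.35
tool_pos: [0.4824, -0.3441, 0.3309]
ee_rot: [3.141, 0.002, 2.332]
wrist_force: [0.1, -0.3, 0.1]
width: 0.0475
finger_force: 0.0
```

```bash
python3 - <<'E'
from h import *
s=snap("wrist"); p,R=pose(); o=robot.get_obs(); print(p,o["ee_rot"],o["width"]); save(s,"bar2.png",k=1.5)
for q,z in [("filter_card_bar",.096),("filter_card_center",.048),("relay_card_center",.048)]:
    for d in models.tip_of(s,q)[:2]: P=onz(s,d["xy"],z);print(q,round(d["confidence"],2),np.round(d["xy"]),P,(1000*R.T@(P-p)).round())
print(proj(s,p+R@[0,0,.18]),proj(s,p+R@[0,0,.234]))
E
```

```text
[ 0.482 -0.344  0.331] [3.141 0.003 2.332] 0.0435649146977016
filter_card_bar 0.72 [250. 217.] [ 0.481 -0.346  0.096] [  1.  -2. 235.]
filter_card_bar 0.16 [311. 190.] [ 0.499 -0.3    0.096] [ 21.  42. 235.]
filter_card_center 0.77 [252. 202.] [ 0.483 -0.346  0.048] [ -0.  -1. 283.]
relay_card_center 0.91 [321. 194.] [ 0.523 -0.298  0.048] [  6.  60. 283.]
[253.026 248.156] [252.992 218.41 ]
```

View pics/bar2.png

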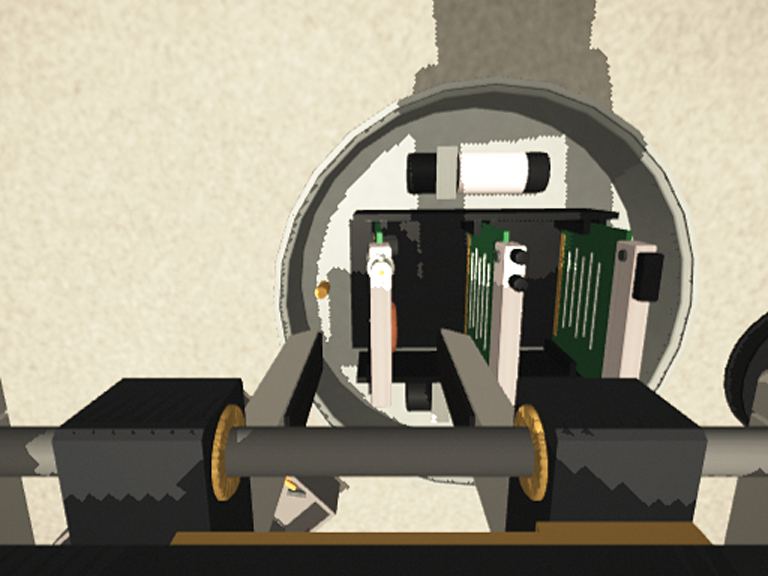

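The filter bar (socket at (253,180), bar centre (253,217)) is straight and centred between the fingers, with both neighbours clear. I'll go down and grip.

>>> step_arm(commands=[[[0, -1, 20, 0, 0, 0, 36], [0, 0, 20, 0, 0, 0, 36], [0, 0, 14, 0, 0, 0, 36], [0, 0, 0, 0, 0, 0, 20], [0, 0, 0, 0, 0, 0, 0], [0, 0, 0, 0, 0, 0, 0], [0, 0, 0, 0, 0, 0, 0], [0, 0, 0, 0, 0, 0, 0], [0, 0, 0, 0, 0, 0, 0], [0, 0, 0, 0, 0, 0, 0]]])

```text
time: 15.8
tool_pos: [0.4817, -0.3449, 0.2769]
ee_rot: [-3.142, 0.002, 2.333]
wrist_force: [-0.2, -0.0, 4.6]
width: 0.0097
finger_force: 30.0
```

>>> step_arm(commands=[[[0, 0, -5, 0, 0, 0, 0], [0, 0, -10, 0, 0, 0, 0], [0, 0, -15, 0, 0, 0, 0], [0, 0, -15, 0, 0, 0, 0], [0, 0, -15, 0, 0, 0, 0], [0, 0, -20, 0, 0, 0, 0], [0, 0, -25, 0, 0, 0, 0], [0, 0, -25, 0, 0, 0, 0], [0, 0, -25, 0, 0, 0, 0], [0, 0, -20, 0, 0, 0, 0], [0, 0, -10, 0, 0, 0, 0], [0, 0, 0, 0, 0, 0, 0], [0, 0, 0, 0, 0, 0, 0]]])

```text
time: 17.42
tool_pos: [0.4815, -0.3446, 0.4596]
ee_rot: [-3.141, -0.002, 2.333]
wrist_force: [-0.0, -0.9, -1.7]
width: 0.0096
finger_force: 30.0
```

```bash
python3 - <<'E'
from h import *
s=snap("wrist"); p,R=pose(); o=robot.get_obs(); print(p,o["ee_rot"],o["width"],o["finger_force"],o["wrist_force"])
np.save("held.npy",s["color"]); save(s,"held.png")
ts=[snap("side")]
for q in["filter_card_bar","filter_card_center"]:
    D=[(t,models.tip_of(t,q)) for t in [s]+ts]
    for t,d in D: print(q,[(round(k["confidence"],2),np.round(k["xy"],1)) for k in d[:2]])
    ob=[(t,d[0]["xy"]) for t,d in D if d]
    if len(ob)>1:
        P,e=tri(ob); print(P,e,"tool mm",1000*R.T@(P-p))
print("exp bar",proj(s,p+R@[0,0,.18]),"exp ctr",proj(s,p+R@[0,0,.228]),proj(ts[0],p+R@[0,0,.18]),proj(ts[0],p+R@[0,0,.228]))
E
```

```text
[ 0.482 -0.345  0.459] [-3.141 -0.002  2.333] 0.010042263857751204 29.996708929538727 [-0.452  0.073 -1.128]
filter_card_bar [(0.93, array([250.7, 245.1]))]
filter_card_bar [(0.77, array([322.9, 242.5]))]
[ 0.476 -0.341  0.287] [array([-1.2, -3.6]), array([ 0.6, -0.2])] tool mm [  6.237  -1.852 172.891]
filter_card_center [(0.84, array([248.8, 220.2]))]
filter_card_center [(0.66, array([325.6, 255.7]))]
[ 0.481 -0.348  0.231] [array([0.9, 3.1]), array([-0.7,  0.2])] tool mm [ -2.346  -2.336 227.989]
exp bar [252.949 247.073] exp ctr [252.928 220.149] [325.42  243.843] [324.193 255.305]
```

```bash
cat > tgt.py <<'E'
from h import *
import sys
off=np.array(eval(sys.argv[1]))/1000; back=float(sys.argv[2])
L=np.array([.743,.084,.268]); M=Rn.from_euler('z',-.213).as_matrix()@Rn.from_euler('y',-.335).as_matrix()
R2=np.column_stack([M[:,1],M[:,0],-M[:,2]]); C=L-(.12+back)*M[:,0]; T=C-R2@off
print("C",C,"TCP",T,"ee",Rn.from_matrix(R2).as_euler('xyz')); go(T,R2)
E
python3 tgt.py "[0,0,229]" .08; python3 tgt.py "[0,0,229]" 0
```

```text
C [0.558 0.124 0.202] TCP [0.485 0.14  0.419] ee [2.807 0.    1.358]
shift mm [348.2 336.9  41.9] rot [-0.309 -0.164  0.965]
C [0.632 0.108 0.229] TCP [0.559 0.124 0.445] ee [2.807 0.    1.358]
shift mm [285.7 379.3  15.5] rot [-0.309 -0.164  0.965]
```

>>> step_arm(commands=[[[18, 17, 0, 0, 0, 0, 0], [35, 34, 0, 0, 0, 0, 0], [35, 34, 0, 0, 0, 0, 0], [35, 34, 0, 0, 0, 0, 0], [35, 34, 0, 0, 0, 0, 0], [35, 34, 0, 0, 0, 0, 0], [35, 34, 0, 0, 0, 0, 0], [35, 34, 0, 0, 0, 0, 0], [35, 34, 0, 0, 0, 0, 0], [35, 34, 0, 0, 0, 0, 0], [17, 17, 0, 0, 0, 0, 0], [0, 0, 0, 0, 0, 0.12, 0], [0, 0, 0, 0, 0, 0.17, 0], [0, 0, 0, 0, 0, 0.17, 0], [0, 0, 0, 0, 0, 0.17, 0], [0, 0, 0, 0, 0, 0.17, 0], [0, 0, 0, 0, 0, 0.17, 0], [0, 0, 0, -0.165, 0, 0, 0], [0, 0, 0, -0.165, 0, 0, 0], [0, 0, 0, 0, 0, 0, 0]]])

```text
time: 20.23
tool_pos: [0.4839, 0.1442, 0.4611]
ee_rot: [2.813, -0.001, 1.365]
wrist_force: [-0.1, 0.5, -1.5]
width: 0.0095
finger_force: 30.0
```

```bash
python3 tgt.py "[0,0,229]" .08; python3 tgt.py "[0,0,229]" 0; python3 - <<'E'
from h import *
o=robot.get_obs();print(o["joint_positions"],o["width"],o["finger_force"])
s=snap("wrist");p,R=pose();save(s,"pre.png",k=1.5)
for q in["filter_card_bar","filter_card_center","lens"]:
    for d in models.tip_of(s,q)[:2]: print(q,round(d["confidence"],2),np.round(d["xy"],1))
print("exp lens",proj(s,[.743,.084,.268]),"ctr",proj(s,p+R@[0,0,.229]))
E
```

```text
C [0.558 0.124 0.202] TCP [0.485 0.14  0.419] ee [2.807 0.    1.358]
shift mm [ -4.1 -12.   40.8] rot [-0.006 -0.003  0.006]
C [0.632 0.108 0.229] TCP [0.559 0.124 0.445] ee [2.807 0.    1.358]
shift mm [-4.6 67.9 40.3] rot [-0.006 -0.003  0.006]
[ 0.217 -0.114  1.474 -0.133  1.48   0.415] 0.009483709652203883 29.9968358874321
filter_card_bar 0.96 [251.2 241.5]
filter_card_bar 0.66 [206.8  46. ]
filter_card_center 0.77 [248.8 219.7]
lens 0.61 [474.1 208.8]
exp lens [476.698 210.979] ctr [254.096 218.987]
```

>>> step_arm(commands=[[[-2, 0, 20, -0.006, -0.003, 0.006, 0], [-2.5, 0, 20, 0, 0, 0, 0], [0, 20, 0, 0, 0, 0, 0], [0, 20, 0, 0, 0, 0, 0], [0, 18, 0, 0, 0, 0, 0], [0, 10, 0, 0, 0, 0, 0], [0, 0, 0, 0, 0, 0, 0], [0, 0, 0, 0, 0, 0, 0]]])

```text
time: 21.42
tool_pos: [0.5601, 0.1226, 0.4449]
ee_rot: [2.807, 0.001, 1.356]
wrist_force: [-0.9, -0.7, -1.8]
width: 0.0096
finger_force: 30.0
```

```bash
python3 tgt.py "[0,0,229]" 0; python3 - <<'E'
from h import *
o=robot.get_obs();print(o["time"],o["width"],o["finger_force"])
s=snap("wrist");p,R=pose();sd=snap("side");tp=snap("top")
for n,t in(("w",s),("s",sd),("t",tp)):
  for q,P in(("filter_card_bar",p+R@[0,0,.181]),("filter_card_center",p+R@[0,0,.229]),("lens",[.743,.084,.268]),("camera_stand",[.753,.083,0])):
    for d in models.tip_of(t,q)[:1]: print(n,q,round(d["confidence"],2),np.round(d["xy"],1),"exp",proj(t,P))
a=cv2.resize(s["color"],(533,400)); b=cv2.resize(sd["color"][90:210,230:390],None,fx=3.33,fy=3.33)
b=cv2.resize(b,(267,200)); c=cv2.resize(tp["color"][80:200,180:340],(267,200))
cv2.imwrite("pics/final.png",np.hstack([a,np.vstack([b,c])])[...,::-1])
E
```

```text
C [0.632 0.108 0.229] TCP [0.559 0.124 0.445] ee [2.807 0.    1.358]
shift mm [ 0.9 -1.7 -0.5] rot [-0.     0.002 -0.001]
21.425 0.00962795400911887 29.996846616268158
w filter_card_bar 0.67 [250.6 245.9] exp [254.355 245.474]
w filter_card_center 0.85 [249.  217.7] exp [253.993 218.977]
w lens 0.74 [421.6 215.8] exp [419.35  217.133]
w camera_stand 0.83 [280.8 165.2] exp [279.2  165.06]
s filter_card_bar 0.4 [274.6 167.4] exp [272.941 168.463]
s filter_card_center 0.75 [206.7 192.7] exp [276.464 177.217]
s lens 0.84 [302.  162.4] exp [301.47  162.808]
s camera_stand 0.83 [304.3 213.6] exp [300.663 214.164]
t filter_card_bar 0.57 [249.5 166.7] exp [246.884 164.592]
t filter_card_center 0.45 [247.5 160.4] exp [248.366 164.053]
t lens 0.54 [258.4 135.5] exp [256.31  134.618]
t camera_stand 0.69 [316.8 158.8] exp [256.813 153.002]
```

View pics/final.png

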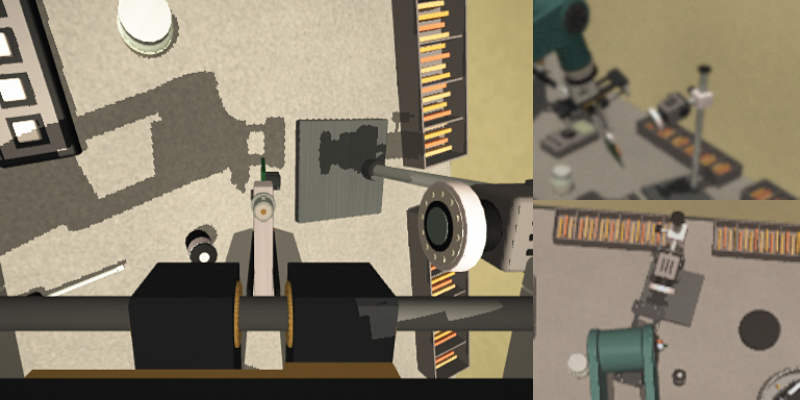

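```bash
python3 - <<'E'
from h import *
s=snap("wrist"); k=.9606
Q=[onz(s,np.array(a)*k,.016) for a in((297,121),(298,221),(381,208),(387,120))]
print(np.array(Q))
for i,j in((0,1),(3,2)):
    d=Q[i]-Q[j];print("yaw",np.arctan2(d[1],d[0])-np.pi/2,np.linalg.norm(d))
for i,j in((2,1),(3,0)):
    d=Q[i]-Q[j];print("yaw",np.arctan2(d[1],d[0]),np.linalg.norm(d))
c=cv2.cvtColor(s["color"],cv2.COLOR_RGB2GRAY)
# subpixel front edge: strongest gradient along rows 122..206 near col 285
g=cv2.Sobel(cv2.GaussianBlur(c,(3,3),0),cv2.CV_32F,1,0)
pts=[];
for r in range(124,206,3):
    w=np.clip(-g[r,277:294],0,None); pts.append((277+(w*np.arange(17)).sum()/w.sum(),r))
pts=np.array(pts); f=np.polyfit(pts[:,1],pts[:,0],1); print(f,np.abs(np.polyval(f,pts[:,1])-pts[:,0]).max())
a,b=[onz(s,(np.polyval(f,r),r),.016) for r in(120,210)]; d=a-b; print("edge yaw",np.arctan2(d[1],d[0])-np.pi/2)
E
```

```text
[[ 0.77   0.153  0.016]
 [ 0.745  0.011  0.016]
 [ 0.892 -0.014  0.016]
 [ 0.918  0.123  0.016]]
yaw -0.17599942700947468 0.14414010736227265
yaw -0.18828044606531136 0.1390625584564516
yaw -0.16690125743591122 0.14913973327661498
yaw -0.2007300146242112 0.1508874868630405
[ -0.007 283.703] 0.24276045623088294
edge yaw -0.19772306020867747
```

>>> step_arm(commands=[[[-0.5, -1, 0, 0, 0, -0.012, 0], [0, 0, 0, 0, 0, 0, 0], [0, 0, 0, 0, 0, 0, 0], [0, 0, 0, 0, 0, 0, 0], [0, 0, 0, 0, 0, 0, 0]]])

```text
time: 22.85
tool_pos: [0.5594, 0.1222, 0.445]
ee_rot: [2.806, 0.005, 1.367]
wrist_force: [0.2, 0.3, -1.5]
width: 0.0096
finger_force: 30.0
```

```bash
python3 -c "
from h import *
print(robot.get_obs()['qvel'],robot.close_job())"
```

```text
the job is handed in; nothing more can be done
[ 0.001 -0.    -0.001  0.001 -0.     0.002] None
```

I pressed power, lamp and live picture in that order, left freeze alone, pulled the filter card straight up, and handed the job in at about 23 s with the card held still about 12 cm in front of the lens, component side facing it; I put the placing good to a few millimetres and about 1 to 2 degrees, and no verdict came back.

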